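Push the mixing cell through the valve blocks to its stop

ROBOT

A 6-joint arm with a two-finger parallel gripper is mounted at the origin on the work surface. World frame = base frame: x ahead of the robot, y to its left, z up, the work surface at z = 0. Lengths are in mm, angles in degrees, forces in N, time in s.
With the tool pointing down it reaches from about 300 to 850 mm from the base axis. Payload 4.2 kg.
Tool frame: the origin (TCP) lies midway between the tips of the shut fingers; the grasp point (between the pads) lies env.grasp_offset behind it (env.grasp_offset is the distance from the TCP to the grasp point, in mm); y points along the fingers, x is the direction in which the jaws open and shut, and the axes are right-handed (so a half turn about y gives the same grasp; the last joint's range is limited). The gripper opens to 91 mm and grips with 3 to 60 N. Pads are 32 mm wide; open, the fingers measure 118 mm over their backs; the gripper's body (76 mm by 178 mm) begins 60 mm behind the grasp point.
Start: joints at [-75.172, 18.312, 89.639, -0, 72.044, -1.146], TCP at [158.245, -552.815, 185.676] pointing down, gripper open.
Joint ranges: [-177.97, 177.97], [-48.28, 115.42], [12.27, 149.76], [-77.06, 257.06], [2.81, 150.46], [-146.56, 146.56]. Speed limits (degrees/s): [147.25, 147.25, 180, 180, 180, 180].

INTERFACE

Orientations are given as [roll, pitch, yaw] about the fixed x, y, z axes, in that order (R = Rz(yaw) Ry(pitch) Rx(roll)).
In Python, from workcell import state, vision, job, env gives the robot as it stands.
- The arm moves only by the shell command python3 -m handwheel 'ROWS' [FORCE]. ROWS is JSON, a list of rows, each a list of 3 entries, a list of its own where there are three numbers: the finger opening in cm, from 0 to 9.12, then the shift along the tool's x, y, z in cm, then the turn about the tool's y in degrees. A call has 1 to 10 rows; each row is the pose to reach, as a shift and turn from the pose measured when the call began, along the tool's axes at that moment; what a row does not reach only later rows make up. A row lasts 1/10 s, in which the tool goes at most 50 mm and 8.59 degrees, less where a joint would pass 70% of its speed; a pose out of reach is approached as far as the arm can. A call with a gripper value outside its range is refused whole. The fingers move at their own pace and stop on an object; FORCE is the grip in N (left out, the last holds). Time passes only in rows, so rows that repeat a pose let the fingers close. It gives the time, the measured TCP pose, the force and the opening at its end, in the units of the state.
- state(): the state, without advancing time (a new reading comes with each control period).
- vision.grab_frame(name): name is "scene" or "top" or "wrist"; returns the picture (400x640x3 uint8, red, green, blue); there is no depth.
- vision.camera_model(name): a dict with "fov_y" (degrees; the focal length in pixels is half the picture's height over the tangent of half this angle, whatever the lens; pixels are square), "cx", "cy" (the principal point, pixels), "extrinsics" (4x4, takes a point from world to camera coordinates). Camera axes: x right, y up, looking along -z (the intrinsics and any distortion apply to the point x, -y, -z); pixel columns grow to the right and rows downward; lengths in mm; the calibration is good to about 2 mm. A picture is of the moment at which its call begins: read the wrist's pose just before it. camera_model takes no time and is no camera call; for the wrist camera it gives the pose at the moment of the call.
- job.job_done(): hands the job in, once; it reports no verdict.
The state is a dict: "time_s": time; "qpos": joint angles; "qvel": joint speeds; "effort": joint torques, N m; "ee_pos": TCP position; "ee_rot": TCP orientation; "force": force on the tool from outside, world axes, zero at the start; "torque": the same for the moment, N m; "gripper_width": finger opening in mm.
Only numpy, scipy, OpenCV 4.12 (cv2) and the standard library are available. Lean on these libraries where they do the work, as an engineer would, in place of code of your own. Each camera call takes 0.05 s, during which the arm holds its last target.

TASK

Push the flat steel mixing cell across the bench, through the narrow gap between the two fixed valve blocks, and on until its leading face sits flush against the stop plate behind them, lined up with the gap. Only push it along the bench, never lifting or tipping it, and leave the bottle, the wrench and the brass union where they are.

Things in the scene. Friction and masses are not known exactly. Their poses are not given: they have to be found in the camera images.
- cell: Mixing cell: loose flat box of plain steel with flat vertical sides, 110 mm long (its x), 92 mm wide (its y), 42 mm tall, 0.35 to 0.7 kg, two low brass plugs (22 mm across, 3 mm high) on its dark top. Origin: centre of its underside, on the bench; z up. Starts 140 to 180 mm before the gap's centre, up to 35 mm off its centre line, turned up to 0.35 rad, +x end towards the gap; slides on the bench.
- station: Docking station, fixed: two metal valve blocks with a straight gap between, and a stop plate behind. Origin: on the bench, mid gap; x along the gap the way the cell is pushed (about from the robot's left to its right, within 0.22 rad), z up. Gap 96 mm wide (y -48 to 48 mm). Each block: x -25 to 25 mm, |y| 48 to 108 mm, 48 mm tall, with a fixed blue handle up to 61 mm and an outer pipe out to |y| = 136 mm.
- gap_mouth (a point): Middle of the gap's entrance, on the bench, 25 mm before the station's origin along its x. The blocks' vertical edges here are rounded with 10 mm radius; inside, the cell has 2 mm to spare on each side. The bench before, in and behind the gap is bare and flat.
- stop_face (a point): Middle of the stop plate's face against which the cell ends: 145 mm along the station's x from its origin, 20 mm above the bench. Plate 100 mm wide, 12 mm thick, 50 mm tall, square to the gap. With the cell home its centre is at station x = 90 mm and its trailing face at 35 mm, 10 mm past the blocks, so the fingers must follow it into the gap.
- reagent: Bystander: amber bottle with white cap and paper label, 60 mm across, 115 mm tall, standing loose beyond the blocks on the station's +y side. Origin: centre of its underside.
- wrench: Bystander: steel wrench 150 mm long lying loose on the bench on the station's -y side (towards the robot). Origin: middle of its underside; it lies along its own x axis.
- union: Bystander: small brass pipe union, 26 mm across, 34 mm tall, standing loose beside the block on the station's +y side. Origin: centre of its underside.
There are look-alikes about, which are no part of the job. Several things look just like the cell: the one meant starts farthest to the robot's left.

How it is judged (in metres and radians):
On the way:
1. the cell is in the gap, between the two blocks, flat on the bench (x of cell in the frame of station between -0.025 and 0.045 m and y of cell in the frame of station between -0.008 and 0.008 m and angle between the x axis of cell and the x axis of station, either way round below 0.12 rad and height (world z) of cell below 0.008 m), for 0.1 s.
At the end, for the whole second after the job is handed in: The cell lies flat and at rest past the blocks, its leading face within 5 mm of the stop plate and square to it within 0.06 rad, its centre within 12 mm of the gap's centre line; it got there through the gap (x of cell in the frame of station between 0.085 and 0.096 m and y of cell in the frame of station between -0.012 and 0.012 m and angle between the x axis of cell and the x axis of station, either way round below 0.06 rad and height (world z) of cell below 0.004 m and angle between cell's own z axis and vertical below 0.05 rad and linear speed of cell below 0.01 m/s); the robot touches nothing.
It fails at once if the cell is lifted off the bench (12 mm) or tipped (0.2 rad) (height (world z) of cell above 0.012 m or angle between cell's own z axis and vertical above 0.2 rad).
It fails at once if the amber bottle is shifted more than 25 mm (distance of reagent from where it was at the start of the episode above 0.025 m).
It fails at once if the wrench is shifted more than 25 mm (distance of wrench from where it was at the start of the episode above 0.025 m).
It fails at once if the brass union is shifted more than 25 mm (distance of union from where it was at the start of the episode above 0.025 m).
It fails at once if the bottle or the union is tipped over (angle between any of reagent, union's own z axis and vertical above 0.5 rad).
It also fails if it takes over 72 s, if anything falls off the work surface, if the arm or the gripper's body presses on something with over 40 N, if the wrist force passes 120 N, or if a joint passes its speed limit or range.

## Working session

There is one attempt and no reset: what is moved stays moved. The work goes in short steps, Python scripts to look and compute and a shell command to move; the robot and the scene stay as the last step left them, time stands still between calls to the robot, and variables do not carry over. Pictures are saved under pics/ and viewed, and the job is handed in when it is done.

```bash
ls; mkdir -p pics
python3 - <<'E'
from workcell import state, vision, job, env
import cv2
print(state(), env.grasp_offset)
for n in ("top","scene"):
    m=vision.camera_model(n); print(n,m)
    f=vision.grab_frame(n); cv2.imwrite(f"pics/{n}0.png",f[:,:,::-1])
E
```

```text
pics
{'time_s': 0.0, 'qpos': array([-7.51720084e+01,  1.83515516e+01,  8.97057681e+01, -9.51237070e-04,
        7.20406181e+01, -1.14639346e+00]), 'qvel': array([ 0.00317766,  0.10863081, -0.05791424,  0.01678085, -0.05732482,
       -0.01560298]), 'effort': array([ 2.38582885e-03, -4.12455511e+01, -2.31969041e+01,  7.27650826e-02,
        4.57406673e-02, -1.40395091e-04]), 'ee_pos': array([ 158.09912226, -552.28585933,  184.825511  ]), 'ee_rot': array([-89.99894476,   0.09793631, -74.02531991]), 'force': array([ 0.45741181, -0.35080298,  0.18751505]), 'torque': array([ 0.00169877, -0.0062984 , -0.03507226]), 'gripper_width': 91.07566809837321} 18.8
top {'fov_y': 45.83394131247093, 'cx': 315.07267329497677, 'cy': 205.46783487229013, 'extrinsics': array([[-5.75996154e-03, -9.99955401e-01,  7.48451419e-03,
        -4.65138144e+01],
       [ 9.97772774e-01, -5.24966456e-03,  6.64976183e-02,
        -5.71213037e+02],
       [-6.64553614e-02,  7.85086821e-03,  9.97758512e-01,
        -1.13344277e+03],
       [ 0.00000000e+00,  0.00000000e+00,  0.00000000e+00,
         1.00000000e+00]])}
scene {'fov_y': 47.97138326128915, 'cx': 319.0588098717497, 'cy': 195.45849444587373, 'extrinsics': array([[ 4.09548933e-01,  9.12091928e-01,  1.89205375e-02,
        -1.76355702e+02],
       [-6.83070731e-01,  2.92834094e-01,  6.69075907e-01,
         3.66586975e+02],
       [ 6.04718155e-01, -2.86943389e-01,  7.42953191e-01,
        -1.28807119e+03],
       [ 0.00000000e+00,  0.00000000e+00,  0.00000000e+00,
         1.00000000e+00]])}
```

View pics/top0.png

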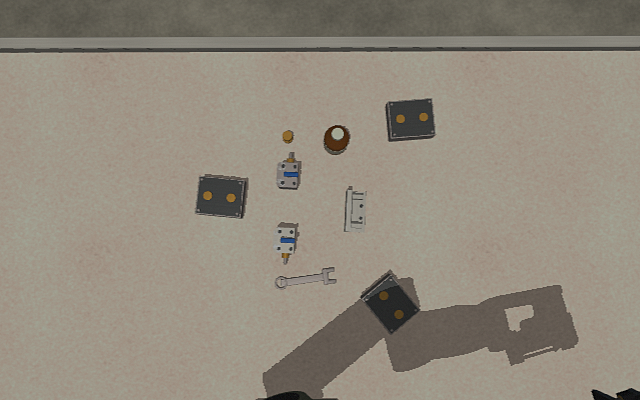

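View pics/scene0.png

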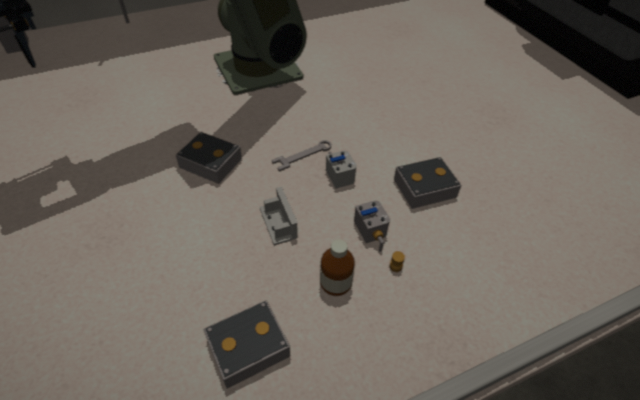

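The top picture shows three cell-like boxes, at pixels (221,196), (411,119) and (390,302). Image left is the robot's left (+y), so the cell is the one at (221,196), which also sits before the gap. The blocks are at (289,174) and (287,239), and the stop plate is at (356,210). I'll confirm this in an enlarged crop.

Run:
```python
import cv2
f=cv2.imread('pics/top0.png')
c=f[120:295,180:380]; cv2.imwrite('pics/crop0.png',cv2.resize(c[20:150],None,fx=4,fy=4,interpolation=cv2.INTER_CUBIC))
```

```text
(no output)
```

View pics/crop0.png

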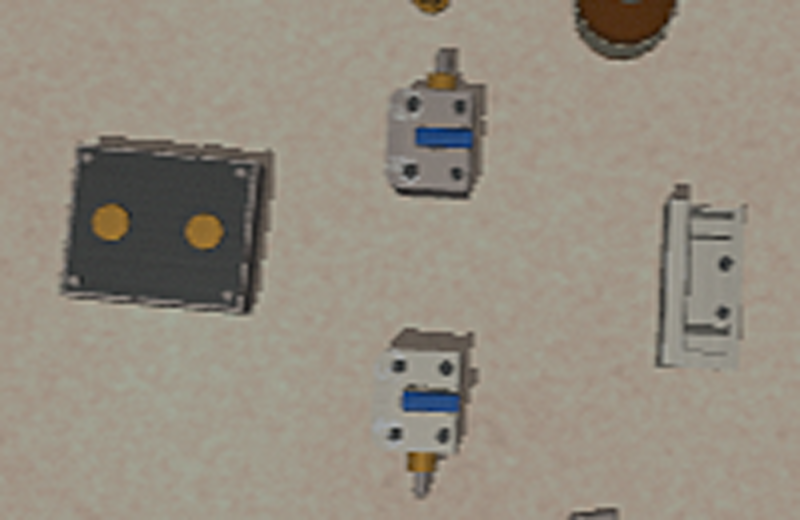

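```bash
cat > h.py <<'E'
import numpy as np, cv2
from workcell import state, vision, job, env
def cam(n):
    m=vision.camera_model(n); return m
def K(m,h=400):
    f=h/2/np.tan(np.radians(m['fov_y'])/2); return f,m['cx'],m['cy']
def back(m,uv,z):
    f,cx,cy=K(m); E=np.array(m['extrinsics']); R=E[:3,:3];t=E[:3,3]
    uv=np.atleast_2d(np.array(uv,float))
    d=np.c_[(uv[:,0]-cx)/f,-(uv[:,1]-cy)/f,-np.ones(len(uv))]@R
    o=-R.T@t
    s=(z-o[2])/d[:,2]; return o+d*s[:,None]
def proj(m,P):
    f,cx,cy=K(m); E=np.array(m['extrinsics']); p=np.atleast_2d(P)@E[:3,:3].T+E[:3,3]
    return np.c_[cx+f*p[:,0]/-p[:,2],cy-f*p[:,1]/-p[:,2]]
def save(n,name,f=None):
    if f is None: f=vision.grab_frame(n)
    cv2.imwrite('pics/'+name,f[:,:,::-1]); return f
E
python3 - <<'E'
from h import *
m=cam('top')
c=lambda L:np.array(L)/4+[180-.375*0,140]
up=back(m,c([(435,138.75)]),48)[0]; lo=back(m,c([(421,401)]),48)[0]
print(up,lo,np.linalg.norm(up-lo))
o=(up+lo)/2; yv=(up-lo)/np.linalg.norm(up-lo); xv=np.array([yv[1],-yv[0],0]); print('o',o,'ang',np.degrees(np.arctan2(xv[1],xv[0])))
S=lambda p:np.c_[(p-o)@xv,(p-o)@yv]
pl=back(m,c([(110,222),(204,232)]),45); print('plugs',pl,S(pl))
co=back(m,c([(80,148),(262,160),(65,292),(248,310)]),42); print('corners',co,S(co),S(co.mean(0)[None]))
print('union,bottle,wrench',S(back(m,[(288,136)],34)),S(back(m,[(338,133)],115)),S(back(m,[(276,282),(335,276)],8)))
print('plate',S(back(m,c([(665,195),(657,365)]),50)))
d=pl[1]-pl[0]; print(np.linalg.norm(d),np.degrees(np.arctan2(d[1],d[0])))
print(cam('wrist'))
save('wrist','w0.png')
E
```

```text
[642.92483986  12.91625298  48.        ] [487.03802956  21.50391039  48.        ] 156.12317407952116
o [564.98143471  17.21008169  48.        ] ang -93.15318328754654
plugs [[594.36272939 206.54565005  45.        ]
 [588.10295453 150.62839761  45.        ]] [[-190.66505979   18.92228576]
 [-134.48814065   15.74775301]]
corners [[639.16161945 225.53994207  42.        ]
 [631.41131563 116.73151202  42.        ]
 [552.94277115 233.55709208  42.        ]
 [541.62843848 124.697028    42.        ]] [[-212.09478755   62.60855875]
 [-103.02477825   60.85506749]
 [-215.35727573  -23.9207465 ]
 [-106.03966884  -29.23003065]] [[-159.1291276    17.57821227]]
union,bottle,wrench [[ -7.59308382 174.19724015]] [[109.65721035 169.54618338]] [[ -19.24866101 -180.68968728]
 [ 123.47101788 -159.23891801]]
plate [[138.39886136  51.05617775]
 [138.20348777 -49.99753262]]
56.26654336106082 -96.3875025113194
{'fov_y': 64.32798553331494, 'cx': 323.3629550538487, 'cy': 194.2151991995135, 'extrinsics': array([[ 2.75735606e-01, -9.61232958e-01, -1.03707637e-03,
        -5.74180730e+02],
       [ 9.27994617e-01,  2.66481940e-01, -2.60409997e-01,
         2.97540015e+01],
       [ 2.50591034e-01,  7.08419071e-02,  9.65497570e-01,
        -3.90445180e+02],
       [ 0.00000000e+00,  0.00000000e+00,  0.00000000e+00,
         1.00000000e+00]])}
```

View pics/w0.png

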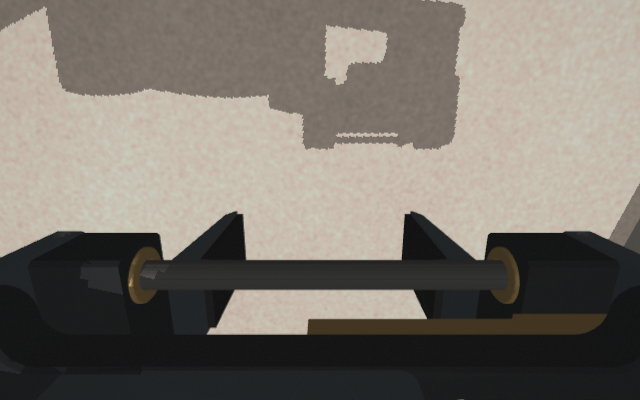

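```bash
python3 -m handwheel '[[5,[-12,0,12],4],[5,[-24,0,24],8],[5,[-36,0,36],12],[5,[-48,0,47.2],16],[5,[-48,0,47.2],16],[5,[-48,0,47.2],16],[5,[-48,0,47.2],16],[5,[-48,0,47.2],16],[5,[-48,0,47.2],16],[5,[-48,0,47.2],16]]'
```

```text
time_s: 1.15
ee_pos: [397.8, -111.7, 185.7]
ee_rot: [-90.0, 0.1, -90.0]
force: [0.6, -1.1, 0.2]
gripper_width: 49.9
```

```bash
python3 -m handwheel '[[5,[-5,0,3],0],[5,[-10,0,6],0],[5,[-15.2,0,8.2],0],[5,[-15.2,0,8.2],0],[5,[-15.2,0,8.2],0],[5,[-15.2,0,8.2],0]]'
python3 - <<'E'
from h import *
s=state();m=cam('wrist'); f=save('wrist','w1.png'); print(s['ee_pos'],s['ee_rot'])
import pickle; pickle.dump(m,open('w1.pkl','wb'))
save('top','top1.png')
E
```

```text
time_s: 1.75
ee_pos: [479.3, 40.2, 185.4]
ee_rot: [-90.1, 0.0, -90.0]
force: [-0.0, 0.5, 0.3]
gripper_width: 49.8
[479.27545809  40.16383944 185.389403  ] [-9.00804351e+01  1.52835415e-02 -8.99519811e+01]
```

View pics/w1.png

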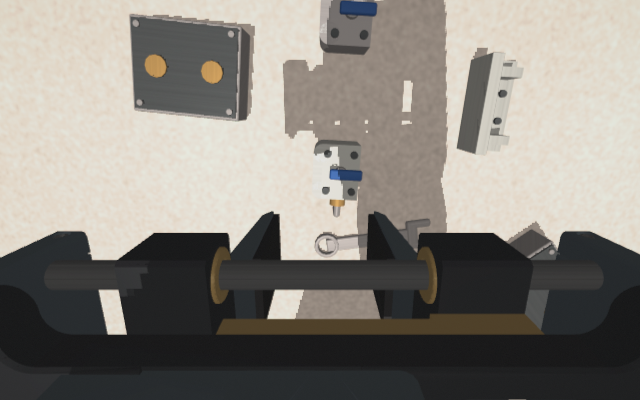

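Run:
```python
import cv2
f=cv2.imread('pics/w1.png')
z=lambda a,n:cv2.imwrite(n,cv2.resize(a,None,fx=5,fy=5,interpolation=cv2.INTER_LINEAR))
z(f[5:125,120:265],'pics/c1.png'); z(f[0:120,300:400],'pics/c2a.png');z(f[120:220,300:400],'pics/c2.png'); z(f[45:160,450:530],'pics/c3.png')
```

```text
(no output)
```

View pics/c1.png

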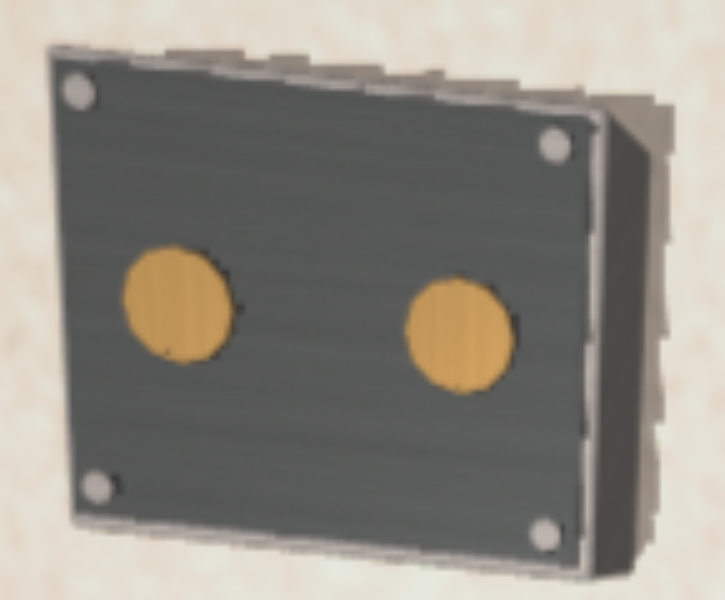

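View pics/c2a.png

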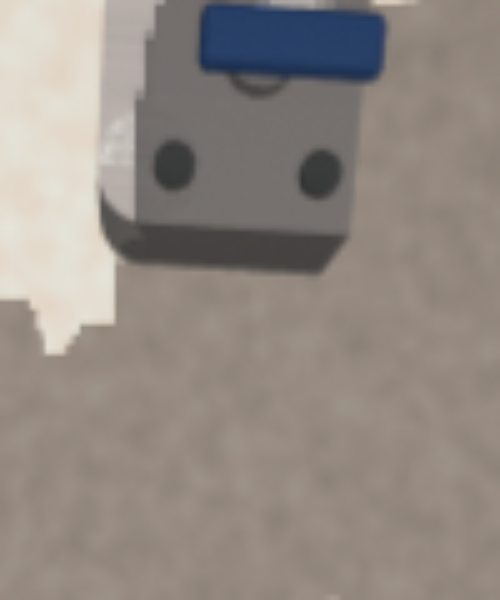

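View pics/c2.png

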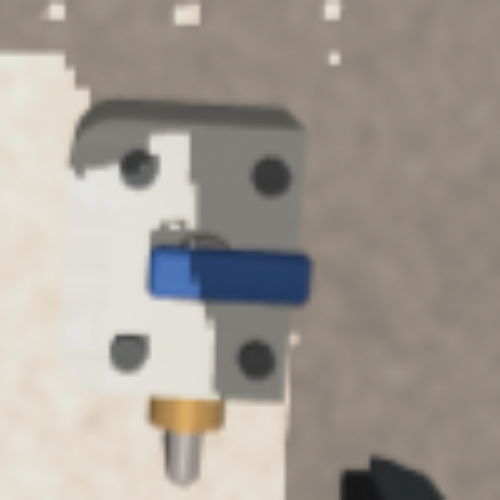

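View pics/c3.png

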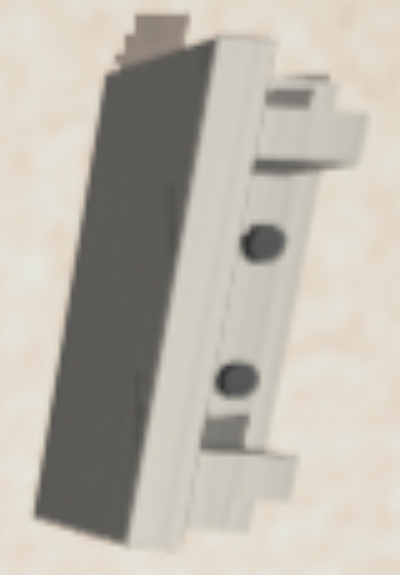

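```bash
cat > fit.py <<'E'
from h import *
import pickle
from scipy.optimize import least_squares
def fit(m,P,uv,x0,fixed=None):
    P=np.array(P,float);uv=np.array(uv,float)
    def T(q):
        c,s=np.cos(q[2]),np.sin(q[2]); return np.c_[q[0]+c*P[:,0]-s*P[:,1],q[1]+s*P[:,0]+c*P[:,1],P[:,2]]
    r=least_squares(lambda q:(proj(m,T(q))-uv).ravel()*[1],x0,x_scale=[1,1,.01]); return r.x,r.fun.reshape(-1,2)
def rel(c,s):
    d=np.array(c[:2])-s[:2];C,S_=np.cos(s[2]),np.sin(s[2])
    return np.array([C*d[0]+S_*d[1],-S_*d[0]+C*d[1],np.degrees(c[2]-s[2])])
E
python3 - <<'E'
from fit import *
m=pickle.load(open('w1.pkl','rb'))
C=lambda L,o:np.array(L,float)/5+o
sp=[(25,48,48),(25,48,0),(25,-48,48),(25,-108,48),(145,50,50),(145,-50,50),(145,50,0),(145,-50,0)]
su=np.vstack([C([(347,236),(320,272)],(300,0)),C([(303,128),(283,402)],(300,120)),C([(215,40),(130,545),(107,75),(35,515)],(450,45))])
s,r=fit(m,sp,su,[565,17,-1.62]); print('station',s,np.degrees(s[2]));print(r.round(1))
cp=[(-55,46,42),(55,46,42),(55,-46,42),(-55,-46,42)]
cu=C([(50,50),(603,113),(590,578),(74,523)],(120,5))
c,r=fit(m,cp,cu,[590,180,-1.68]); print('cell',c,np.degrees(c[2]),r.round(1)); print('rel',rel(c,s))
E
```

```text
station [563.61797007  22.43803077  -1.62556993] -93.13829637159381
[[ 0.7 -0.2]
 [ 0.1  0.5]
 [ 0.9  0.3]
 [ 0.2  0.1]
 [ 0.6 -1.1]
 [-1.   0.4]
 [-0.8 -0.5]
 [-1.1  0.6]]
cell [589.37881617 178.88210459  -1.67170593] -95.7816943212304 [[-1.6 -1.5]
 [ 1.7 -1.3]
 [ 1.2  1.8]
 [-1.3  1.7]]
rel [-157.61976378   17.15749082   -2.64339795]
```

```bash
python3 -m handwheel '[[5,[-2,0,3],-8],[5,[-5,0,7],-16],[5,[-8,0,11],-24],[5,[-11,0,15],-32],[5,[-13.5,0,19],-40],[5,[-13.5,0,19],-48],[5,[-13.5,0,19],-56],[5,[-13.5,0,19],-64],[5,[-13.5,0,19],-72],[5,[-13.5,0,19],-80]]'
python3 -m handwheel '[[5,[0,0,0],-8],[5,[0,0,0],-16],[5,[0,0,0],-24],[5,[0,0,0],-32],[5,[0,0,0],-40],[5,[0,0,0],-48],[5,[0,0,0],-56],[5,[0,0,0],-64],[5,[0,0,0],-72],[5,[0,0,0],-80]]'
```

```text
time_s: 2.85
ee_pos: [669.2, 171.7, 185.7]
ee_rot: [-90.0, 0.1, -9.9]
force: [-0.9, 0.1, -0.3]
gripper_width: 49.9
time_s: 3.85
ee_pos: [669.1, 169.5, 185.8]
ee_rot: [-89.9, 0.0, 70.3]
force: [-1.1, -0.1, -0.8]
gripper_width: 50.4
```

```bash
python3 -m handwheel '[[5,[0.2,2,0.1],-8],[5,[0.47,6,0.17],-16.6],[5,[0.47,10,0.17],-16.6],[5,[0.47,10,0.17],-16.6],[5,[0.47,10,0.17],-16.6],[5,[0.47,10,0.17],-16.6]]'
python3 - <<'E'
from h import *
import pickle
s=state();m=cam('wrist'); f=save('wrist','w2.png'); print(s['ee_pos'],s['ee_rot'])
pickle.dump(m,open('w2.pkl','wb'))
E
```

```text
time_s: 4.45
ee_pos: [670.8, 174.0, 88.7]
ee_rot: [-90.2, -0.1, 86.8]
force: [1.8, -0.6, 0.5]
gripper_width: 49.6
[670.80760122 174.03430949  88.72252799] [-9.01760649e+01 -5.18460186e-02  8.68167797e+01]
```

View pics/w2.png

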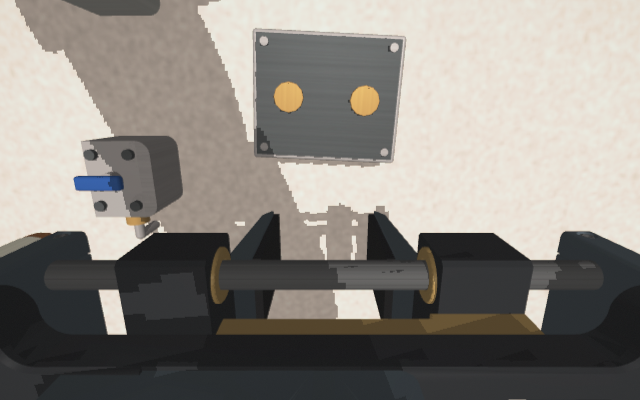

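```bash
python3 -m handwheel '[[5,[0,3,0],0],[5,[0,6,0],0],[5,[0,7.8,0],0],[5,[0,7.8,0],0],[5,[0,7.8,0],0]]'
python3 - <<'E'
from h import *
import pickle
s=state();m=cam('wrist'); f=save('wrist','w3.png'); print(s['ee_pos'],s['ee_rot'])
pickle.dump(m,open('w3.pkl','wb'))
E
```

```text
time_s: 5.0
ee_pos: [672.4, 174.6, 12.8]
ee_rot: [-90.4, -0.1, 86.8]
force: [0.6, 1.0, 0.1]
gripper_width: 49.8
[672.44474094 174.59316697  12.83112901] [-90.36642009  -0.11010718  86.83012465]
```

View pics/w3.png

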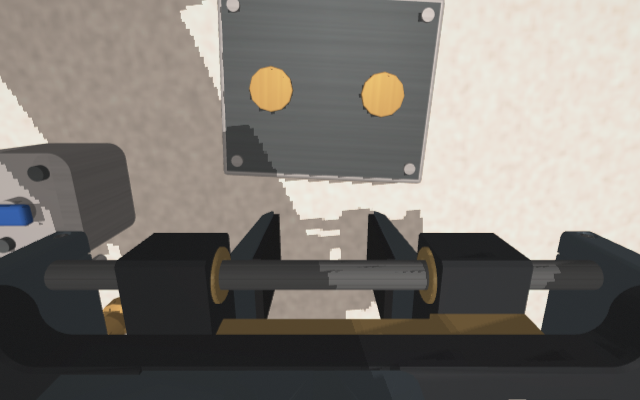

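Run:
```python
from fit import *
S=np.array([563.618,22.438,-1.62557])
for fn,L in (('w2.pkl',[(254,29),(405,38),(393,162),(255,156)]),('w3.pkl',None)):
    m=pickle.load(open(fn,'rb'))
    if L:
        # image: (254,29)= -y side, gap end (+x) ; order (+x,-y),( -x,-y),(-x,+y),(+x,+y)
        c,r=fit(m,[(55,-46,42),(-55,-46,42),(-55,46,42),(55,46,42)],L,[590,180,-1.67])
    else:
        c,r=fit(m,[(-55,46,42),(55,46,42),(28,0,45),(-28,0,45)],[(420,182),(225,172),(271,89),(383,94)],[590,180,-1.67])
    print(c,np.degrees(c[2]),rel(c,S),r.round(1))
s=state(); print(rel([*s['ee_pos'][:2],0],S))
```

```text
[591.63390994 181.13925159  -1.67316753] -95.86543779326486 [-159.99701401   19.28558982   -2.72713749] [[-2.3 -1.3]
 [ 3.  -2.2]
 [ 1.2  2.7]
 [-1.9  2.1]]
[590.11133789 181.21303491  -1.67488941] -95.96409428830653 [-159.9873315    17.7612618    -2.82579399] [[ 3.   1.7]
 [-3.3  2. ]
 [ 0.  -1.8]
 [ 0.3 -0.9]]
[-158.0322549   100.71203372   93.1383003 ]
```

```bash
python3 -m handwheel '[[5,[0,0,1],0],[5,[0,0,1.8],0],[5,[0,0,2.1],0],[5,[0,0,2.4],0],[5,[0,0,2.7],0],[5,[0,0,3.0],0],[5,[0,0,3.3],0],[5,[0,0,3.5],0],[5,[0,0,3.6],0],[5,[0,0,3.6],0]]'
python3 - <<'E'
from fit import *
s=state();m=cam('wrist'); f=save('wrist','w4.png'); print(s['ee_pos'],s['ee_rot'],s['force'])
pickle.dump(m,open('w4.pkl','wb'))
S=np.array([563.618,22.438,-1.62557]);print(rel([*s['ee_pos'][:2],0],S))
E
```

```text
time_s: 6.05
ee_pos: [638.3, 176.9, 14.1]
ee_rot: [-90.6, -0.2, 86.9]
force: [3.4, 0.2, 5.4]
gripper_width: 50.4
[638.30340851 176.91077364  14.13604827] [-90.62790692  -0.16815148  86.85133574] [3.42803537 0.17889072 5.41579141]
[-158.32985937   66.11659149   93.1383003 ]
```

View pics/w4.png

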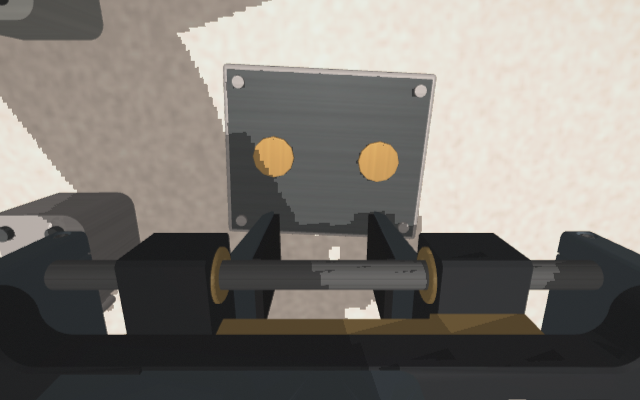

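```bash
cat > cellpose.py <<'E'
from fit import *
S=np.array([563.618,22.438,-1.62557])
def cp(fn,pl,cor=None,ci=None):
    m=pickle.load(open(fn,'rb'))
    P=[(28,0,45),(-28,0,45)];U=list(pl)
    # use two plugs with correct heading; free spacing via back-projection
    b=back(m,U,45); c=b.mean(0); d=b[0]-b[1]
    q=[c[0],c[1],np.arctan2(d[1],d[0])]; print('plug',np.round(q,3),rel(q,S).round(2),'spacing',np.linalg.norm(d).round(2))
    if cor:
        q,r=fit(m,[{'a':(54,-45,42),'b':(-54,-45,42),'c':(-54,45,42),'d':(54,45,42)}[k] for k in ci],cor,q); print('corn',q.round(3),rel(q,S).round(2),r.round(1).tolist())
E
python3 - <<'E'
from cellpose import *
cp('w1.pkl',[(120+460/5,5+336/5),(120+179/5,5+305/5)])
cp('w2.pkl',[(288,97),(365,100)],[(254,29),(405,38),(393,162),(255,156)],'abcd')
cp('w3.pkl',[(271,89),(383,94)],[(225,172),(420,182)],'dc')
cp('w4.pkl',[(273,157),(379,161)],[(224,66),(435,75)],'ab')
E
```

```text
plug [590.092 179.71   -1.674] [-158.49   17.82   -2.75] spacing 55.8
plug [590.678 180.969  -1.663] [-159.77   18.34   -2.15] spacing 56.33
corn [591.374 181.151  -1.673] [-159.99   19.03   -2.73] [[-0.9, -0.1], [1.4, -1.1], [0.0, 1.1], [-0.6, 0.6]]
plug [590.743 181.088  -1.668] [-159.9    18.4    -2.43] spacing 55.92
corn [590.157 181.415  -1.678] [-160.19   17.8    -3.02] [[-1.4, 0.0], [1.4, 0.2]]
plug [590.495 181.073  -1.664] [-159.87   18.15   -2.18] spacing 56.31
corn [591.277 181.12   -1.665] [-159.96   18.93   -2.25] [[-1.9, 0.1], [1.9, 0.2]]
```

Run:
```python
import cv2
f=cv2.imread('pics/w4.png')
cv2.imwrite('pics/c4.png',cv2.resize(f[190:330,210:440],None,fx=3.4,fy=3.4,interpolation=cv2.INTER_LINEAR))
f=cv2.imread('pics/top1.png')
```

```text
(no output)
```

View pics/c4.png

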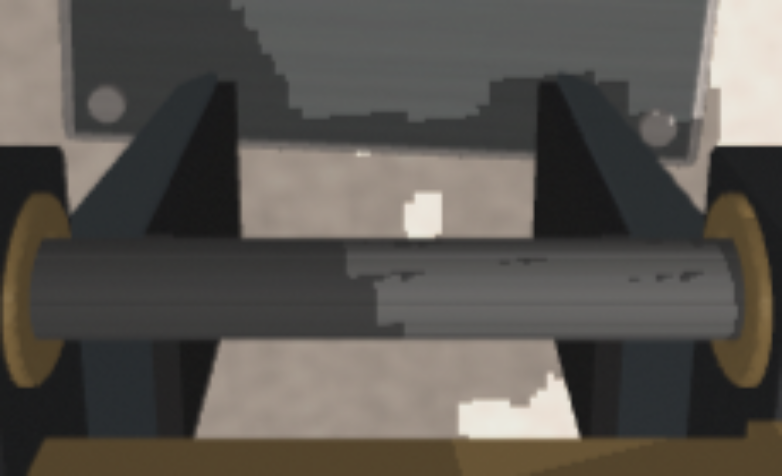

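Run:
```python
from fit import *
from scipy.spatial.transform import Rotation as Ro
m=pickle.load(open('w4.pkl','rb'))
R=Ro.from_euler('xyz',[-90.628,-.168,86.851],degrees=True).as_matrix();p=np.array([638.30,176.91,14.14])
for x in(-25,25,38):
  for y,z in((0,0),(0,8),(0,16),(-19,16),(-40,16)):
    print(x,y,z,proj(m,(p+R@[x,y,z])[None]).round(1))
print(state()['force'])
```

```text
-25 0 0 [[285.5 222.9]]
-25 0 8 [[285.1 211.4]]
-25 0 16 [[284.8 199.8]]
-25 -19 16 [[281.  208.7]]
-25 -40 16 [[275.9 220.7]]
25 0 0 [[360.7 222.9]]
25 0 8 [[361.1 211.5]]
25 0 16 [[361.5 199.8]]
25 -19 16 [[365.1 208.7]]
25 -40 16 [[370.1 220.8]]
38 0 0 [[380.2 223. ]]
38 0 8 [[380.8 211.5]]
38 0 16 [[381.4 199.8]]
38 -19 16 [[387.  208.7]]
38 -40 16 [[394.6 220.8]]
[ 2.68744071 -0.58978463  5.84014471]
```

```bash
python3 -m handwheel '[[5,[0,-1,0],0],[5,[0,-2,0],0],[5,[0,-2,-2],0],[5,[0,-2,-4.5],0],[5,[0,-2,-4.5],0],[5,[0,-2,-4.5],0]]'
python3 - <<'E'
from fit import *
s=state();m=cam('wrist'); f=save('wrist','w5.png'); print(s['ee_pos'],s['ee_rot'],s['force'])
pickle.dump(m,open('w5.pkl','wb'))
E
python3 -m handwheel '[[2,[0,0,0],0],[2,[0,0,0],0],[2,[0,0,0],0],[2,[0,0,0],0],[2,[0,0,0],0]]'
python3 - <<'E'
from fit import *
s=state();m=cam('wrist'); g=save('wrist','w6.png'); print(s['ee_pos'],s['ee_rot'],s['force'])
f=cv2.imread('pics/w5.png')[:,:,::-1]
cv2.imwrite('pics/c56.png',np.vstack([f[180:330,140:500],g[180:330,140:500]])[:,:,::-1].repeat(2,0).repeat(2,1))
E
```

```text
time_s: 6.7
ee_pos: [682.2, 174.2, 34.3]
ee_rot: [-90.5, -0.2, 86.8]
force: [-0.6, 0.1, 0.6]
gripper_width: 50.3
[682.21885358 174.22075313  34.32745756] [-90.5042984   -0.15167218  86.82369174] [-0.5631076   0.13898022  0.59751832]
time_s: 7.25
ee_pos: [681.7, 174.3, 34.4]
ee_rot: [-90.5, -0.1, 86.8]
force: [-0.5, -0.8, -0.1]
gripper_width: 20.1
[681.6707303  174.32454187  34.39829858] [-90.49217932  -0.14582496  86.84447995] [-0.47125098 -0.81288157 -0.09972963]
```

View pics/c56.png

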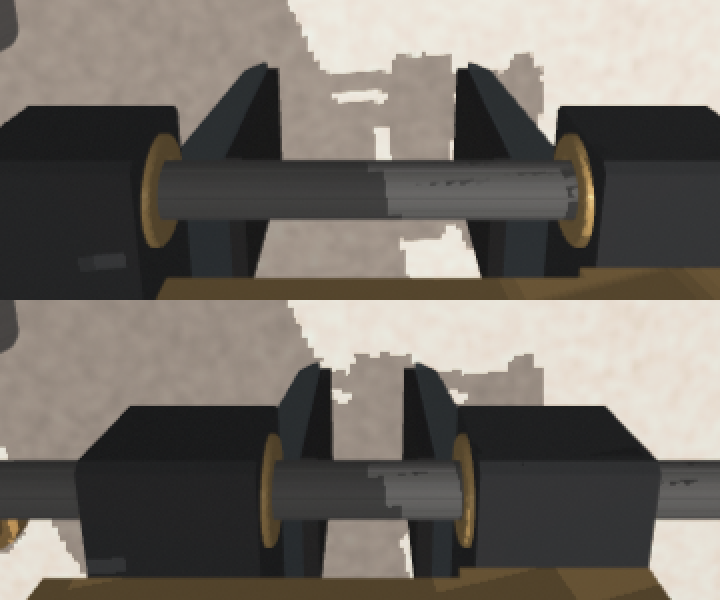

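View pics/w5.png

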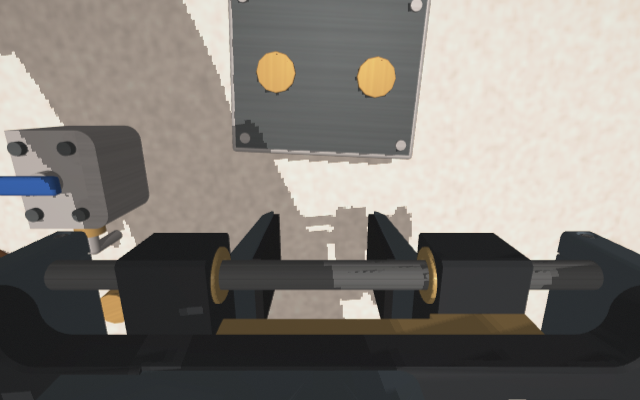

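```bash
python3 -m handwheel '[[5,[0,1,0],0],[5,[0,2,0],0],[5,[0,2.8,0],0],[5,[0,2.8,0],0],[5,[0,2.8,0],0],[5,[0,2.8,0],0]]'
python3 -m handwheel '[[5,[0,0.3,0],0],[5,[0,0.6,0],0],[5,[0,0.9,0],0],[5,[0,1.2,0],0],[5,[0,1.2,0],0],[5,[0,1.2,0],0]]'
```

```text
time_s: 7.9
ee_pos: [682.3, 174.4, 6.6]
ee_rot: [-90.5, -0.2, 86.8]
force: [-0.7, 0.1, -0.3]
gripper_width: 50.1
time_s: 8.5
ee_pos: [682.3, 174.4, -5.6]
ee_rot: [-90.5, -0.2, 86.8]
force: [0.8, 1.0, -0.2]
gripper_width: 49.9
```

```bash
python3 -m handwheel '[[5,[0,0.3,0],0],[5,[0,0.5,1],0],[5,[0,0.5,2],0],[5,[0,0.5,3],0],[5,[0,0.5,3.3],0],[5,[0,0.5,3.6],0],[5,[0,0.5,3.9],0],[5,[0,0.5,4.0],0],[5,[0,0.5,4.0],0]]'
python3 - <<'E'
from fit import *
s=state();m=cam('wrist'); f=save('wrist','w7.png'); print(s['ee_pos'],s['ee_rot'],s['force'])
pickle.dump(m,open('w7.pkl','wb'))
S=np.array([563.618,22.438,-1.62557]);print(rel([*s['ee_pos'][:2],0],S))
E
```

```text
time_s: 9.4
ee_pos: [642.8, 176.7, -10.6]
ee_rot: [-90.6, -0.2, 86.8]
force: [2.4, 0.4, 0.4]
gripper_width: 50.1
[642.76839124 176.72409776 -10.58784184] [-90.55116789  -0.16452347  86.83965724] [2.36529097 0.44211024 0.36476256]
[-158.38790469   70.58509788   93.1383003 ]
```

View pics/w7.png

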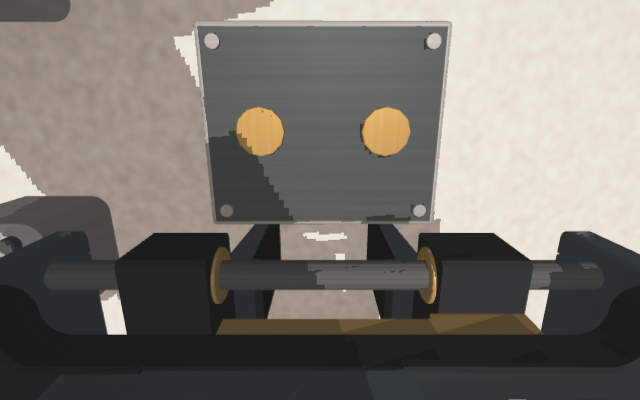

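Run:
```python
from cellpose import *
cp('w7.pkl',[(260.5,131.5),(386.5,131.5)],[(196,22),(450,22),(432,222),(214,223)],'abcd')
```

```text
plug [578.626 180.361  -1.626] [-158.51    6.34   -0.  ] spacing 55.73
corn [578.83  180.175  -1.625] [-1.5833e+02  6.5500e+00  6.0000e-02] [[-3.8, -1.1], [3.5, -1.2], [1.4, 2.6], [-1.1, 2.0]]
```

```bash
python3 -m handwheel '[[5,[0,0,0.2],0],[5,[0,0,0.4],0],[5,[0,0,0.6],0],[5,[0,0,0.65],0],[5,[0,0,0.65],0]]'
python3 - <<'E'
from h import *
s=state();print(s['ee_pos'],s['force'])
save('top','top2.png')
E
python3 -m handwheel '[[5,[0,0,-1],0],[5,[0,0,-2],0],[5,[0,-5,-3],0],[5,[0,-10,-3],0],[5,[0,-15,-3],0],[5,[0,-20,-3],0],[5,[0,-20,-3],0],[5,[0,-20,-3],0]]'
python3 - <<'E'
from fit import *
s=state();m=cam('wrist'); f=save('wrist','w8.png'); print(s['ee_pos'],s['ee_rot'],s['force'])
pickle.dump(m,open('w8.pkl','wb'))
E
```

```text
time_s: 9.95
ee_pos: [636.1, 177.1, -10.6]
ee_rot: [-90.5, -0.2, 86.8]
force: [2.7, -0.4, 0.1]
gripper_width: 49.9
[636.09333442 177.10623319 -10.64258752] [ 2.69072859 -0.38226892  0.09510434]
time_s: 10.8
ee_pos: [665.2, 175.0, 191.2]
ee_rot: [-90.7, -0.2, 86.8]
force: [0.2, -0.2, -0.3]
gripper_width: 50.0
[665.20761524 175.02725814 191.21307252] [-90.68853236  -0.21903678  86.82707613] [ 0.17490088 -0.18345675 -0.32007186]
```

View pics/w8.png

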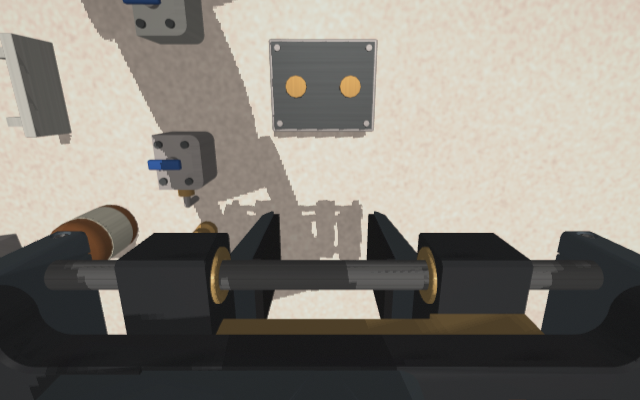

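Run:
```python
import cv2
f=cv2.imread('pics/w8.png')
z=lambda a,n:cv2.imwrite(n,cv2.resize(a,None,fx=5,fy=5,interpolation=cv2.INTER_LINEAR))
z(f[0:110,110:230],'pics/d1.png'); z(f[120:210,140:230],'pics/d2.png'); z(f[30:145,260:390],'pics/d3.png')
```

```text
(no output)
```

View pics/d1.png

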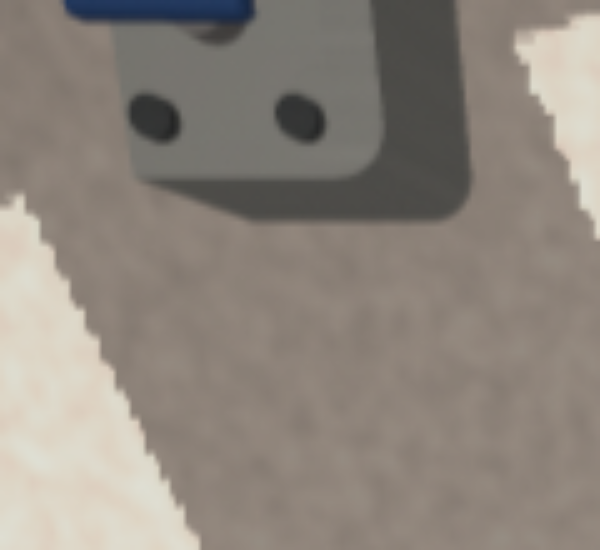

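View pics/d2.png

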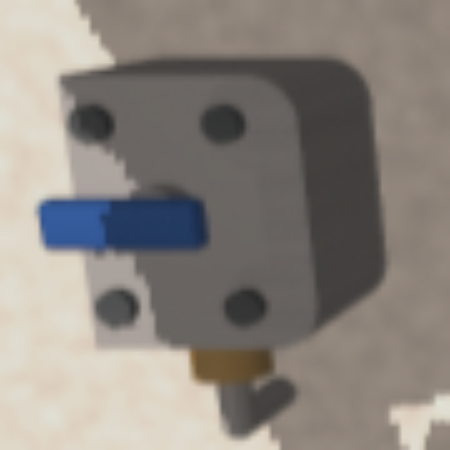

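View pics/d3.png

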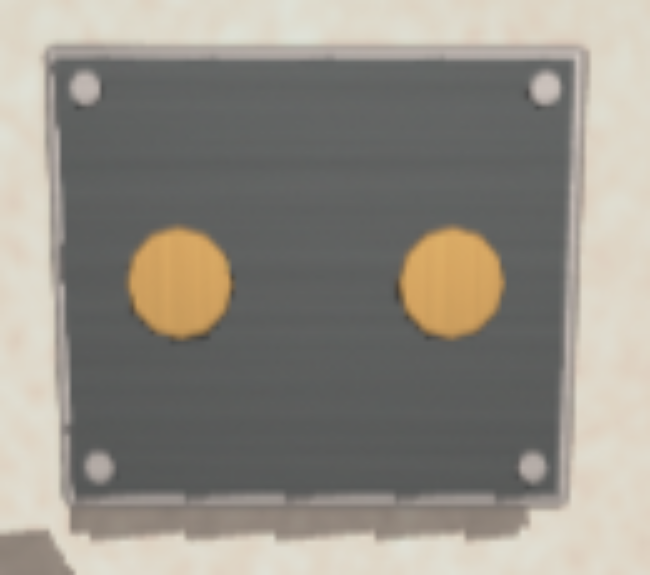

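Run:
```python
from cellpose import *
m=pickle.load(open('w8.pkl','rb'))
C=lambda L,o:np.array(L,float)/5+o
sp=[(25,-48,48),(25,-48,0),(25,48,48),(25,108,48),(145,-50,0),(145,50,0),(145,50,50)]
su=np.vstack([C([(138,181),(252,220)],(110,0)),C([(62,77),(97,348)],(140,120)),[(53,43),(71,133),(35,137)]])
s,r=fit(m,sp,su,[565,17,-1.62]); print(s,np.degrees(s[2]));print(r.round(1).tolist())
# inner edges check
for P,l in (((0,-48,48),'v=36'),((0,-48,0),'v=43.8'),((0,48,48),'v=135'),((0,48,0),'v=132')):
    c,s_=np.cos(s[2]),np.sin(s[2]); print(l,proj(m,[[s[0]+c*P[0]-s_*P[1],s[1]+s_*P[0]+c*P[1],P[2]]]).round(1))
pl=C([(181,283),(452,283)],(260,30)); cu=C([(47,48),(587,48),(567,506),(65,503)],(260,30)).tolist()
cp('w8.pkl',pl.tolist(),cu,'abcd')
import cellpose; cellpose.S=s; cp('w8.pkl',pl.tolist(),cu,'abcd')
```

```text
[564.56269665  23.72122147  -1.62830207] -93.2948364567843
[[-0.8, -0.4], [0.4, 0.6], [-1.3, -0.1], [-0.5, 0.5], [0.1, -0.7], [1.1, 0.0], [1.2, 0.2]]
v=36 [[162.5  35.8]]
v=43.8 [[183.2  44.7]]
v=135 [[174.7 135.4]]
v=132 [[192.5 131.6]]
plug [572.02  180.746  -1.625] [-1.5853e+02 -2.8000e-01  1.0000e-02] spacing 55.69
corn [572.235 180.767  -1.628] [-1.5856e+02 -6.0000e-02 -1.4000e-01] [[-0.1, -0.3], [0.1, 0.0], [0.0, -0.0], [-0.0, 0.4]]
plug [572.02  180.746  -1.625] [-157.19   -1.58    0.16] spacing 55.69
corn [572.235 180.767  -1.628] [-1.5723e+02 -1.3700e+00  2.0000e-02] [[-0.1, -0.3], [0.1, 0.0], [0.0, -0.0], [-0.0, 0.4]]
```

```bash
python3 -m handwheel '[[5,[2,0,2],8.5],[5,[5,0,5],17],[5,[8,0,8],25.5],[5,[9.36,0,9.31],34],[5,[9.36,0,9.31],42.5],[5,[9.36,0,9.31],51],[5,[9.36,0,9.31],59.5],[5,[9.36,0,9.31],68],[5,[9.36,0,9.31],76.5],[5,[9.36,0,9.31],85]]'; python3 -m handwheel '[[5,[0,0,0],5],[5,[0,0,0],5],[5,[0,0,0],5]]'
```

```text
time_s: 11.85
ee_pos: [575.2, 272.8, 185.5]
ee_rot: [-90.0, -0.2, 1.5]
force: [-0.4, -0.4, -0.3]
gripper_width: 50.1
time_s: 12.15
ee_pos: [574.6, 272.5, 183.6]
ee_rot: [-90.1, 0.0, -3.4]
force: [0.0, -0.2, -0.0]
gripper_width: 49.8
```

```bash
python3 -m handwheel '[[5,[0.28,4,0.1],0],[5,[0.28,8,0.1],0],[5,[0.28,12,0.1],0],[5,[0.28,16,0.1],0],[5,[0.28,18,0.1],0],[5,[0.28,19,0.1],0],[5,[0.28,19.4,0.1],0],[5,[0.28,19.4,0.1],0]]'
python3 - <<'E'
from fit import *
s=state();print(s['ee_rot'],[rel([*s['ee_pos'][:2],np.radians(s['ee_rot'][2])],S) for S in ([563.618,22.438,-1.62557],[564.56,23.72,-1.6283])])
save('top','top3.png')
E
```

```text
time_s: 12.95
ee_pos: [577.8, 273.2, -10.0]
ee_rot: [-90.1, -0.0, -3.4]
force: [-0.1, -0.4, 0.3]
gripper_width: 49.8
[-9.00728364e+01 -3.31006275e-02 -3.38394587e+00] [array([-251.177347  ,    0.4592418 ,   89.75435443]), array([-249.84364511,   -1.09323711,   89.91077191])]
```

View pics/top3.png

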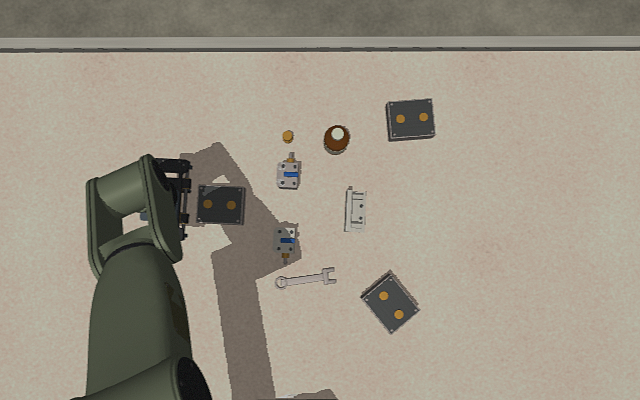

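```bash
python3 -m handwheel '[[5,[0,0,-1],-0.1],[5,[0,0,-1.7],-0.1],[5,[0,0,-2.4],-0.1],[5,[0,0,-3.2],-0.1],[5,[0,0,-4.1],-0.1],[5,[0,0,-5],-0.1],[5,[0,0,-6],-0.1],[5,[0,0,-7],-0.1],[5,[0,0,-8],-0.1],[5,[0,0,-8.5],-0.1]]'
python3 - <<'E'
from fit import *
s=state();print(s['ee_rot'],s['force'],[rel([*s['ee_pos'][:2],np.radians(s['ee_rot'][2])],S).round(2) for S in ([563.618,22.438,-1.62557],[564.56,23.72,-1.6283])])
f=save('top','top4.png')
cv2.imwrite('pics/t4.png',cv2.resize(f[130:270,180:370],None,fx=4.2,fy=4.2,interpolation=cv2.INTER_LINEAR)[:,:,::-1])
E
```

```text
time_s: 14.0
ee_pos: [572.9, 187.3, -9.4]
ee_rot: [-90.1, -0.1, -3.3]
force: [-0.3, 3.7, 1.3]
gripper_width: 50.2
[-9.00610785e+01 -6.07453973e-02 -3.33780961e+00] [-0.33229696  3.69258459  1.26898461] [array([-165.09,    0.26,   89.8 ]), array([-163.76,   -1.06,   89.96])]
```

View pics/t4.png

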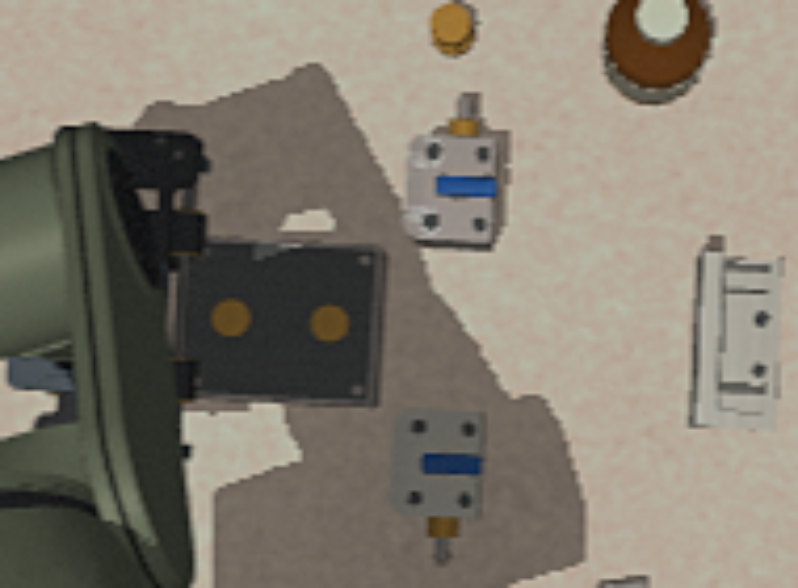

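Run:
```python
from fit import *
m=cam('top'); C=lambda L:np.array(L,float)/4.2+[180,130]
up=back(m,C([(433,151),(484,154),(431,220),(479,224)]).mean(0)[None],48)[0];lo=back(m,C([(420,426),(469,429),(415,497),(465,500)]).mean(0)[None],48)[0]
d=up-lo; o=(up+lo)/2; S=[o[0],o[1],np.arctan2(d[1],d[0])-np.pi/2]; print(S,np.linalg.norm(d))
p=back(m,C([(231,317),(330,323)]),45); e=p[1]-p[0]; print(rel([*p.mean(0)[:2],np.arctan2(e[1],e[0])],S),np.linalg.norm(e))
```

```text
[np.float64(565.120160711596), np.float64(17.153572229673074), np.float64(-1.625036191034638)] 156.3393794974414
[-95.88491614  -1.96081698  -0.67168258] 56.150775682476784
```

```bash
python3 -m handwheel '[[5,[0.02,0,-0.5],0],[5,[0.05,0,-1],0],[5,[0.08,0,-1.5],0],[5,[0.11,0,-2],0],[5,[0.14,0,-2.5],0],[5,[0.15,0,-3],0],[5,[0.15,0,-3.5],0],[5,[0.15,0,-4],0],[5,[0.15,0,-4.5],0],[5,[0.15,0,-4.7],0]]'
python3 - <<'E'
from fit import *
s=state();print(s['ee_rot'],s['force'],[rel([*s['ee_pos'][:2],np.radians(s['ee_rot'][2])],S).round(2) for S in ([563.618,22.438,-1.62557],[564.56,23.72,-1.6283])])
f=save('top','top5.png')
cv2.imwrite('pics/t5.png',cv2.resize(f[130:270,180:370],None,fx=4.2,fy=4.2,interpolation=cv2.INTER_LINEAR)[:,:,::-1])
E
```

```text
time_s: 15.05
ee_pos: [571.3, 138.9, -9.6]
ee_rot: [-90.1, -0.0, -3.3]
force: [-0.4, 1.2, -0.9]
gripper_width: 50.3
[-9.01315398e+01 -1.07807785e-02 -3.34897197e+00] [-0.39072163  1.24231145 -0.85675454] [array([-116.75,    1.26,   89.79]), array([-1.1542e+02,  8.0000e-02,  8.9950e+01])]
```

View pics/t5.png

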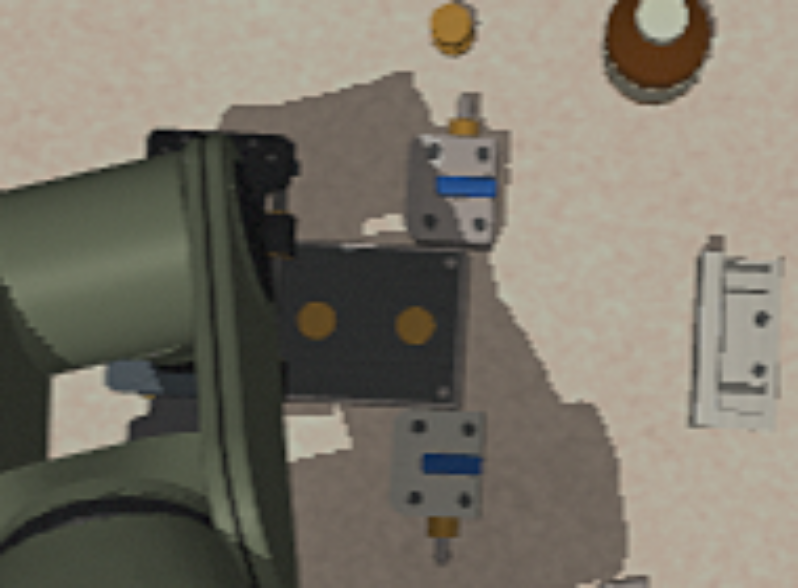

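```bash
python3 -m handwheel '[[5,[0,0,-0.6],0],[5,[0,0,-1.2],0],[5,[0,0,-1.8],0],[5,[0,0,-2.4],0],[5,[0,0,-3],0],[5,[0,0,-3.6],0],[5,[0,0,-4.2],0],[5,[0,0,-4.8],0],[5,[0,0,-5.4],0],[5,[0,0,-5.6],0]]'
python3 - <<'E'
from fit import *
s=state();print(s['ee_rot'],s['force'],[rel([*s['ee_pos'][:2],np.radians(s['ee_rot'][2])],S).round(2) for S in ([563.618,22.438,-1.62557],[564.56,23.72,-1.6283])])
f=save('top','top6.png')
cv2.imwrite('pics/t6.png',cv2.resize(f[130:270,180:370],None,fx=4.2,fy=4.2,interpolation=cv2.INTER_LINEAR)[:,:,::-1])
E
```

```text
time_s: 16.1
ee_pos: [567.8, 82.1, -9.5]
ee_rot: [-90.2, 0.0, -3.4]
force: [-0.4, 2.0, -1.7]
gripper_width: 49.7
[-9.01614697e+01  1.38291688e-02 -3.37895850e+00] [-0.37528175  2.02484793 -1.73272784] [array([-59.78,   0.9 ,  89.76]), array([-58.45,  -0.13,  89.92])]
```

View pics/t6.png

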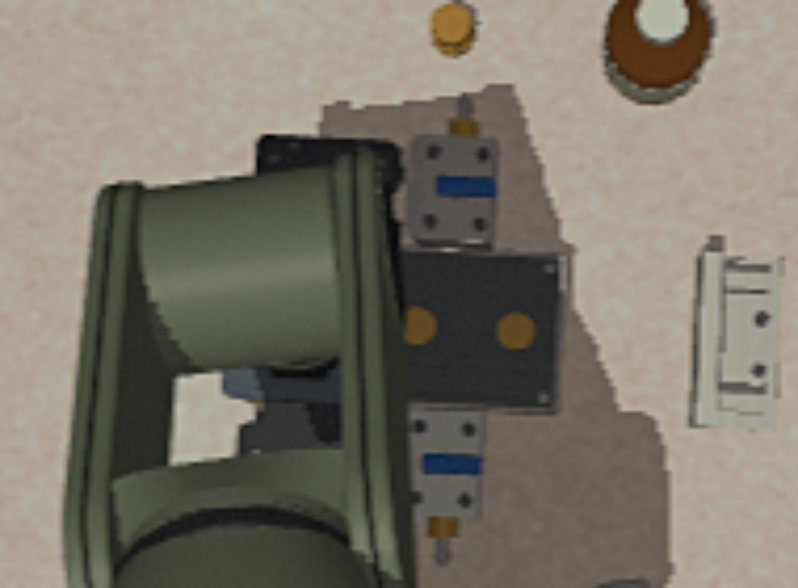

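```bash
python3 -m handwheel '[[5,[0,0,-0.5],0],[5,[0,0,-1],0],[5,[0,0,-1.6],0],[5,[0,0,-2.2],0],[5,[0,0,-2.8],0],[5,[0,0,-3.4],0],[5,[0,0,-4],0],[5,[0,0,-4.6],0],[5,[0,0,-5.2],0],[5,[0,0,-5.8],0]]'
python3 - <<'E'
from fit import *
s=state();print(s['ee_rot'],s['force'],[rel([*s['ee_pos'][:2],np.radians(s['ee_rot'][2])],S).round(2) for S in ([563.618,22.438,-1.62557],[564.56,23.72,-1.6283])])
f=save('top','top7.png')
cv2.imwrite('pics/t7.png',cv2.resize(f[130:270,180:370],None,fx=4.2,fy=4.2,interpolation=cv2.INTER_LINEAR)[:,:,::-1])
E
```

```text
time_s: 17.15
ee_pos: [564.4, 23.6, -9.3]
ee_rot: [-90.2, 0.0, -3.4]
force: [0.8, 0.5, -0.5]
gripper_width: 50.1
[-9.01758428e+01  1.48738844e-02 -3.37266600e+00] [ 0.76304244  0.53030662 -0.52363368] [array([-1.18,  0.67, 89.77]), array([ 0.15, -0.2 , 89.92])]
```

View pics/t7.png

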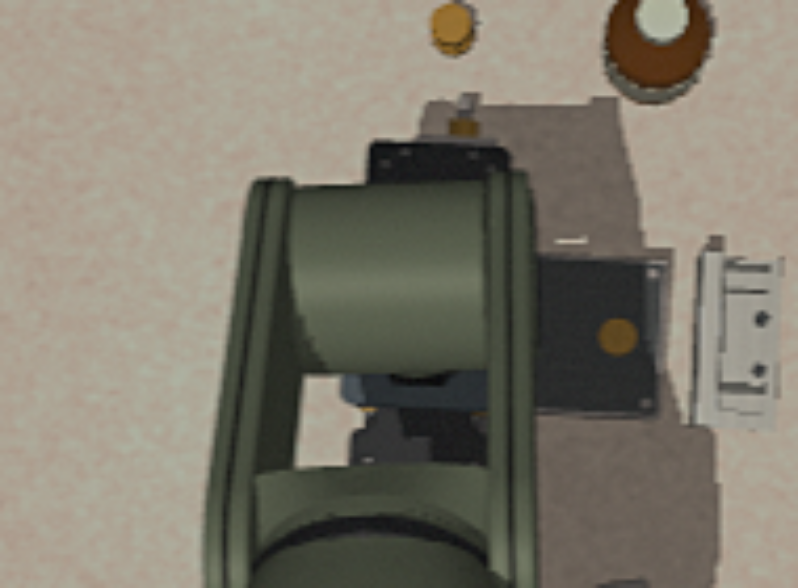

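```bash
python3 -m handwheel '[[5,[0,0,-0.3],0],[5,[0,0,-0.6],0],[5,[0,0,-0.9],0],[5,[0,0,-1.2],0],[5,[0,0,-1.4],0],[5,[0,0,-1.5],0],[5,[0,0,-1.5],0]]'; python3 -m handwheel '[[5,[0,0,-0.1],0],[5,[0,0,-0.2],0],[5,[0,0,-0.3],0],[5,[0,0,-0.3],0]]'
```

```text
time_s: 17.9
ee_pos: [563.4, 7.4, -9.1]
ee_rot: [-90.2, 0.0, -3.4]
force: [-1.0, -0.3, -0.4]
gripper_width: 50.0
time_s: 18.3
ee_pos: [563.2, 5.7, -9.1]
ee_rot: [-90.1, 0.0, -3.4]
force: [0.0, 7.2, -2.1]
gripper_width: 50.1
```

```bash
python3 -m handwheel '[[5,[0,0,-0.1],0],[5,[0,0,-0.2],0],[5,[0,0,-0.3],0],[5,[0,0,-0.3],0],[5,[0,0,-0.3],0]]'
python3 - <<'E'
from fit import *
f=save('top','top8.png')
cv2.imwrite('pics/t8.png',cv2.resize(f[130:270,180:370],None,fx=4.2,fy=4.2,interpolation=cv2.INTER_LINEAR)[:,:,::-1])
E
```

```text
time_s: 18.8
ee_pos: [563.1, 5.8, -9.0]
ee_rot: [-89.9, 0.0, -3.4]
force: [0.1, 12.2, -0.3]
gripper_width: 50.1
```

View pics/t8.png

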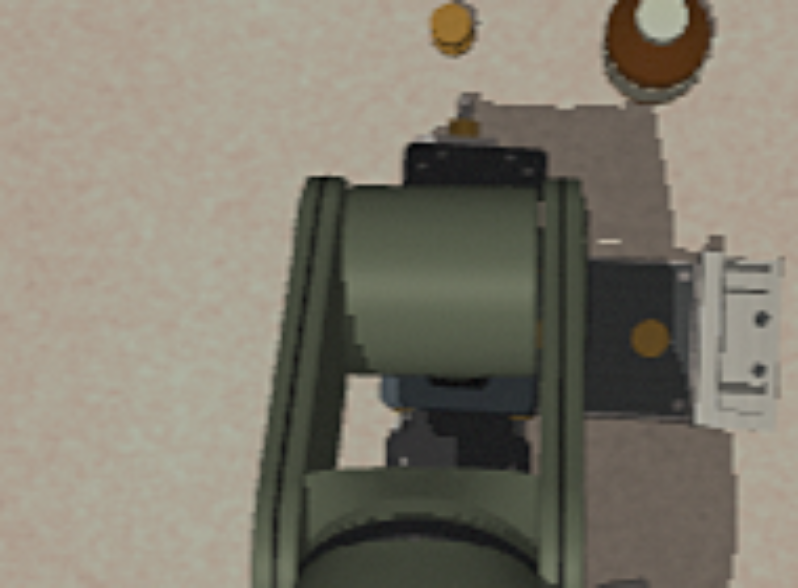

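The push force rose from 7 to 12 N while the TCP stayed still, so the cell is against the stop. I'll back off, lift clear and check.

```bash
python3 -m handwheel '[[5,[0,0,0.5],0],[5,[0,0,1.5],0],[5,[0,0,3],0],[5,[0,-4,3],0],[5,[0,-9,3],0],[5,[0,-14,3],0],[5,[0,-20,3],0],[5,[0,-20,3],0],[5,[0,-20,3],0]]'; python3 -m handwheel '[[5,[0,0,4],0],[5,[0,0,9],0],[5,[0,0,14],0],[5,[0,0,19],0],[5,[0,0,22],0],[5,[0,0,22],0]]'
python3 - <<'E'
from fit import *
f=save('top','top9.png')
cv2.imwrite('pics/t9.png',cv2.resize(f[130:270,180:370],None,fx=4.2,fy=4.2,interpolation=cv2.INTER_LINEAR)[:,:,::-1])
E
```

```text
time_s: 19.75
ee_pos: [566.2, 35.9, 193.3]
ee_rot: [-89.9, -0.3, -3.4]
force: [0.4, 0.4, -1.2]
gripper_width: 50.1
time_s: 20.35
ee_pos: [577.6, 259.3, 190.2]
ee_rot: [-89.9, 0.0, -3.1]
force: [0.4, -0.4, -0.5]
gripper_width: 50.0
```

View pics/t9.png

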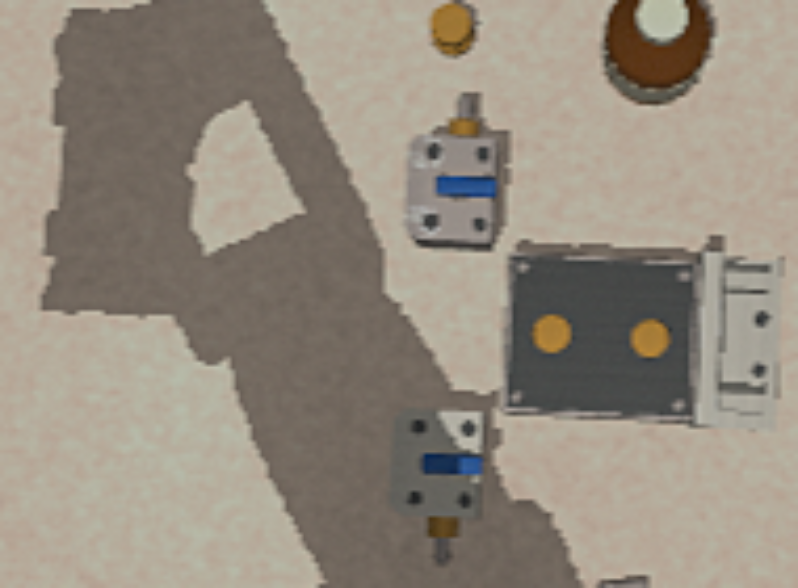

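View pics/top9.png

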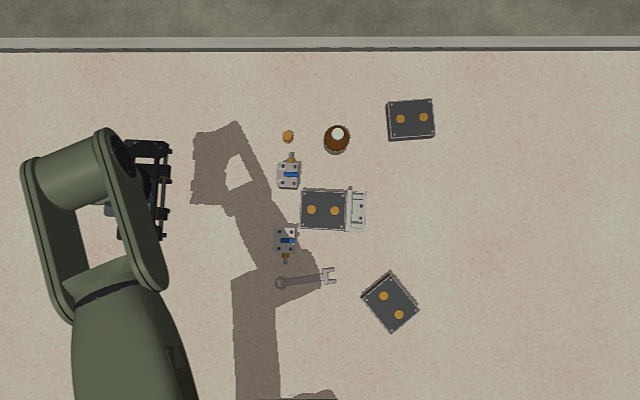

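Run:
```python
from fit import *
m=cam('top'); C=lambda L:np.array(L,float)/4.2+[180,130]
S=[565.12,17.154,-1.625]
p=back(m,C([(552,333.5),(650,339)]),45); e=p[1]-p[0]; print(rel([*p.mean(0)[:2],np.arctan2(e[1],e[0])],S),np.linalg.norm(e))
```

```text
[85.9002944  -2.29614322 -0.41701441] 55.63739197893271
```

Run:
```python
from h import *
f=save('scene','scene1.png'); cv2.imwrite('pics/s1.png',cv2.resize(f[130:290,240:420],None,fx=3.7,fy=3.7,interpolation=cv2.INTER_LINEAR)[:,:,::-1])
s=state(); print(s['force'],s['time_s'])
```

```text
[-0.8566086   0.64179375 -0.13779371] 20.45
```

View pics/s1.png

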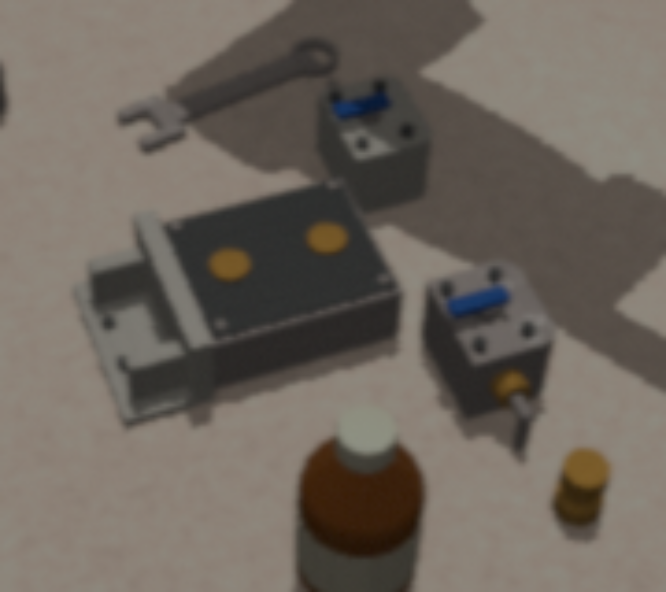

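The scene picture shows the cell flat, with its leading face against the plate and no visible gap along the edge near (190,290) in the crop. The bottle, union and wrench look undisturbed and the arm is clear, so I'm handing in.

```bash
python3 -c "
from workcell import job; print(job.job_done())"
```

```text
the job is handed in; nothing more can be done
None
```

The cell is through the gap and sits against the stop plate. I handed the job in at about 20.5 s and got no verdict. I first pushed the cell sideways with both open fingers to centre and square it. Then I pushed it through the gap from behind until the push force rose to 12 N with no further travel, and backed the arm off clear.

**Last checks:**
- **Position from the top camera:** the cell is about 2 mm off the centre line and turned about 0.4° from square. No gap to the plate shows in the top or scene pictures.
- **Bystanders:** the bottle, union and wrench looked unmoved, by eye only.

**What failed or disagreed:**
- **Station x:** the top camera gave 85.9 mm for the cell's centre, where home is 90 mm. That camera's station estimate had already placed the plate about 7 mm short and was about 5 mm off the wrist camera's. I relied on the contact force and the pictures instead, and did not check the final pose with the wrist camera.
- **Finger length:** the fingertips sit roughly 25 mm above the stated TCP. Because of that, my first sideways push slid the fingers onto the cell's top at about 5 N, without moving it. I then worked with the TCP at about z = -10 mm.

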